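Put the last tea tin back into its packed row in the pop-up bin

ROBOT

A 6-joint arm with a two-finger parallel gripper is mounted at the origin on the work surface. World frame = base frame: x ahead of the robot, y to its left, z up, the work surface at z = 0. Lengths are in m, angles in rad, forces in N, time in s.
With the tool pointing down it reaches from about 0.275 to 0.875 m from the base axis. Payload 12.5 kg.
Tool frame: the origin (TCP) lies at the very end of the fingers, on their centre line; the grasp point (between the pads) lies 19 mm behind it; x points along the fingers, y is the direction in which the jaws open and shut, and the axes are right-handed (so a half turn about x gives the same grasp; the last joint's range is limited). The gripper opens to 85 mm and grips with 20 to 120 N. Pads are 22 mm wide; open, the fingers measure 114 mm over their backs; the gripper's body (76 mm by 85 mm) begins 54 mm behind the grasp point. The pads swing forward as they close: fully open they stand 13 mm farther back than shut.
Start: joints at [-1.354, 0.351, 1.652, -0, 1.139, -0.085], TCP at [0.164, -0.525, 0.194] pointing down, gripper open.
Joint ranges: [-2.75, 2.75], [-0.79, 2.1], [0.01, 2.65], [-1.57, 4.71], [0.07, 3.14], [-2.87, 2.87]. Speed limits (rad/s): [2.22, 2.22, 2.79, 3.14, 3.14, 3.14].

INTERFACE

Orientations are given as a 3x3 rotation matrix whose columns are the frame's x, y, z axes.
In Python, from bench import manip gives the robot as it stands. Calls block until the motion is done:
- manip.move_ptp(position, orientation): joint-space move of the TCP to a pose.
- manip.move_l(position, attitude=None, max_speed=0.15): straight line of the TCP; attitude=None keeps the orientation; max_speed is the mean speed in m/s.
- manip.move_j(angles): joint-space move.
- manip.set_gripper(opening, effort=None): opening from 0.0 (shut) to 1.0 (fully open); effort is the grip in N (None keeps the last); returns when the fingers have stopped.
- manip.dwell(seconds).
- manip.inverse_kinematics(position, orientation): joint angles nearest the present ones, or None.
- manip.grab_frame(name): name is "scene" or "top" or "wrist"; returns (picture, depth): 384x512x3 uint8, red, green, blue; 384x512 float32, m along the optical axis (not along the pixel's ray), 0 where there is no reading.
- manip.get_calibration(name): a dict with "camera_matrix" (3x3 intrinsics, pixels), "k1" (the pictures are not rectified: a ray, as slopes to the right and down, at radius r is drawn at 1 + k1 r^2 times it, then the intrinsics apply), "R" (3x3) and "t" (3): a world point X has camera coordinates R X + t. Camera axes: x right, y down, z forward; pixel columns grow to the right and rows downward; lengths in m; the calibration is good to about 2 mm. A picture is of the moment at which its call begins: read the wrist's pose just before it. get_calibration takes no time and is no camera call; for the wrist camera it gives the pose at the moment of the call.
A pose or a line that the arm cannot do raises manip.Unreachable and nothing moves.
- manip.sign_off(): hands the job in, once; it reports no verdict.
Trained networks look in the newest picture that a camera, given by its name, has taken for a name from the list of things; names that differ only in an ending like _2 or _b are one class to them, and where a whole thing is asked for, a point or a joint stands for the part that bears it (a point fixed in the world has none). Each returns a list of dicts, best first, with "confidence" (0 to 1); they miss things now and then, are a little off and sometimes report something else, mostly with a low value. They report only what shows in the picture. A call takes as long as a camera call. They do not tell look-alikes from the thing itself.
- manip.look_for(camera, name): "at" ([x, y, z] in m, in world coordinates, good to about 4 mm: the middle of the surface that is visible of it).
Readings, each from a call of its own:
- manip.current_time(): time.
- manip.current_qpos(): joint angles.
- manip.current_joint_vel(): joint speeds.
- manip.current_joint_torque(): joint torques, N m.
- manip.current_ee_pos(): TCP position.
- manip.current_tcp_rot(): TCP orientation.
- manip.current_force(): force on the tool from outside, world axes, zero at the start.
- manip.current_ft_torque(): the same for the moment, N m.
- manip.current_grip_width(): opening from 0.0 (shut) to 1.0 (fully open).
Only numpy, scipy, OpenCV 4.12 (cv2) and the standard library are available. Lean on these libraries where they do the work, as an engineer would, in place of code of your own. Each camera call takes 0.05 s, during which the arm holds its last target. There are 200 camera calls.

TASK

Put the loose slim tea tin away: press the thumb latch on the end of the white tea bin so that its sprung lid pops up, then swing the lid on over until it lies back at rest. Stand the tin on the wooden ledge and push it into the row, nudging its neighbours apart, until it is fully home, upright and in line with the others. Do not topple any tin and leave the other things on the worktop alone.

Things in the scene. Friction and masses are not known exactly. Their poses are not given: they have to be found in the camera images.
- bin: White metal tea bin, fixed; its place and heading vary. Origin: on the worktop under it; x from its open front to its back (roughly away from the robot), y along the row to its left end, z up. Its wooden base board, top 18 mm above the worktop, 262 mm wide from x = -140 to +105 mm, is both the inner floor and a smooth ledge in front, with no sill. No roof or front wall once the lid is up.
- row_back (a point): Point on the bin's floor at the foot of the back wall's inner face, middle of the bin: x = 89, y = 0, z = 18 mm in the bin's frame. The end walls' inner faces are 113 mm to either side of it; the end walls are 124 mm high above the worktop and begin at x = -8 mm. A tin touching the back wall has its origin at x = 49 mm and its front face at x = 9 mm.
- lid (a joint): Angle of the lid about its hinge at the back (rad): 0 closed and latched. Once unlatched, a damped spring lifts it in 1 to 1.5 s to 1.3, where it rests. Pushed on past about 1.9 it falls back slowly by its own weight to its stop at 2.4 and stays. One folded sheet, 0.30 kg, 242 mm wide: a top 107 mm deep from the hinge and a front 101 mm high, hanging from the top's front edge when closed.
- lid_hinge (a point): Middle of the lid's hinge line, at x = 95, z = 126 mm in the bin's frame; the line runs along the bin's y. Its own axes turn with the lid.
- lid_lip (a point): Middle of the rolled lip (8 mm bar, 238 mm long along bin y) on the free edge of the lid's front. In the bin's frame: x = -14, z = 28 mm closed; x = -34, z = 203 popped up; x = 109, z = 272 laid back. With the lid popped up, a finger on the robot's side of the lip, its tip 20 mm or so below it, that moves up and to the back with the lip swings the lid over.
- latch (a joint): Angle of the thumb latch (rad): 0 at rest, 0.27 pressed fully down; it lets the lid go above about 0.15 and springs back. Full travel needs about 3.5 N on the pad.
- latch_pad (a point): Centre of the top of the latch's black thumb pad, 40 mm (bin x) by 50 mm (bin y), sticking out from the bin's right end (-y): at x = 30, y = -169, z = 102 mm in the bin's frame. Press it straight down: it tips about 11 mm lower. The steel hook between pad and lid, at y = -140 to -128 mm, stands up to 134 mm above the worktop.
- tin: The loose tea tin, standing upright by itself on the worktop left of the bin: slim, plain metal, 80 mm deep x 34 mm thick x 100 mm tall, upright edges rounded to 12 mm radius, about 0.24 kg, smooth. Origin: centre of its underside; x along its depth, y along its thickness, z up. Front and back are alike. It goes into the row with its x along the bin's x.
- row_tin1: Tea tin like the loose one (80 deep x 34 thick x 100 mm tall, about 0.24 kg), standing loose in the row in the bin. Origin: centre of its underside; x along its depth, y along its thickness (along the row), z up. Leftmost, beside the left end wall.
- row_tin2: Tea tin like the loose one (80 deep x 34 thick x 100 mm tall, about 0.24 kg), standing loose in the row in the bin. Origin: centre of its underside; x along its depth, y along its thickness (along the row), z up. Second from left.
- row_tin3: Tea tin like the loose one (80 deep x 34 thick x 100 mm tall, about 0.24 kg), standing loose in the row in the bin. Origin: centre of its underside; x along its depth, y along its thickness (along the row), z up. The middle one, with a gap on either side, each narrower than a tin (18 to 31 mm); pushed over, it leaves room for one more.
- row_tin4: Tea tin like the loose one (80 deep x 34 thick x 100 mm tall, about 0.24 kg), standing loose in the row in the bin. Origin: centre of its underside; x along its depth, y along its thickness (along the row), z up. Second from right.
- row_tin5: Tea tin like the loose one (80 deep x 34 thick x 100 mm tall, about 0.24 kg), standing loose in the row in the bin. Origin: centre of its underside; x along its depth, y along its thickness (along the row), z up. Rightmost, beside the right end wall.
- honey_jar: Bystander: glass jar with a brass-coloured lid, 72 mm across, 95 mm tall; origin at the centre of its underside.
- pickle_jar: Bystander: glass jar with a black lid, 66 mm across, 110 mm tall; origin at the centre of its underside.
- caddy: Bystander: round plain-metal caddy, 74 mm across, 92 mm tall; origin at the centre of its underside.
- mug: Bystander: white mug, 80 mm across, 92 mm tall, handle on its y side; origin at the centre of its underside.
- saucers: Bystander: three white saucers with a bowl on top, 141 mm across, 78 mm tall; origin at the centre of the underside.
- scoop: Bystander: steel tea spoon lying on the worktop, 150 mm long; origin at its middle on the worktop.
There are look-alikes about, which are no part of the job. Leave any blue or pink look-alike of the tin alone.

How it is judged:
By the outcome, as a careful person would: the job done as asked, in the order asked, and still so for the second after the job is handed in, with the robot touching nothing.
It also fails if it takes over 64 s, if anything falls off the work surface, if the arm or the gripper's body presses on something with over 40 N, if the wrist force passes 120 N, or if a joint passes its speed limit or range.

## Working session

There is one attempt and no reset: what is moved stays moved. The work goes in short steps, each a Python script; the robot and the scene stay as the last script left them, time stands still between calls to the robot, and variables do not carry over. Pictures are saved under pics/ and viewed, about 8 in all and at most 12, crops included, and the job is handed in when it is done.

```bash
mkdir -p pics; ls; cat > h.py <<'E'
import numpy as np, cv2
from bench import manip as m
def grab(n,fn=None):
    c=m.get_calibration(n); p,d=m.grab_frame(n)
    if fn: cv2.imwrite('pics/'+fn,p[:,:,::-1])
    np.savez('last_%s.npz'%n,p=p,d=d,**{k:np.asarray(v) for k,v in c.items()})
    return p,d,c
def cloud(d,c):
    K=np.array(c['camera_matrix']);h,w=d.shape
    u,v=np.meshgrid(np.arange(w),np.arange(h))
    q=cv2.undistortPoints(np.stack([u,v],-1).reshape(-1,1,2).astype(float),K,np.array([float(c['k1']),0,0,0])).reshape(h,w,2)
    P=np.dstack([q[...,0]*d,q[...,1]*d,d])
    W=(P-np.array(c['t']))@np.array(c['R']); W[d==0]=np.nan
    return W
E
python3 - <<'E'
from h import *
np.set_printoptions(precision=4,suppress=True)
ims=[]
for n in ['scene','top']:
    p,d,c=grab(n); ims.append(p)
    print(n,-np.array(c['R']).T@c['t'])
    for k in ['bin','lid','lid_lip','latch','latch_pad','tin','row_tin3','honey_jar','pickle_jar','caddy','mug','saucers','scoop']:
        print(k,[(np.round(r['at'],3).tolist(),round(r['confidence'],2)) for r in m.look_for(n,k)[:5]])
cv2.imwrite('pics/a.png',cv2.resize(ims[0],(800,600))[:,:,::-1]);cv2.imwrite('pics/b.png',cv2.resize(ims[1],(800,600))[:,:,::-1])
print(m.current_time())
E
```

```text
pics
scene [1.4031 0.4465 1.1516]
bin [([0.624, -0.069, 0.099], 0.92)]
lid [([0.601, -0.092, 0.128], 0.69), ([0.59, -0.258, 0.101], 0.34)]
lid_lip [([0.61, -0.09, 0.13], 0.85)]
latch [([0.589, -0.256, 0.099], 0.74)]
latch_pad [([0.591, -0.257, 0.1], 0.74)]
tin [([0.602, 0.13, 0.088], 0.84), ([0.434, 0.158, 0.075], 0.75), ([0.541, 0.234, 0.091], 0.56)]
row_tin3 []
honey_jar [([0.702, 0.277, 0.075], 0.65)]
pickle_jar [([0.432, -0.499, 0.076], 0.6), ([0.601, -0.087, 0.128], 0.36)]
caddy []
mug []
saucers [([0.617, -0.481, 0.034], 0.81)]
scoop [([0.318, 0.333, 0.012], 0.88)]
top [ 0.2851 -0.0173  1.4755]
bin [([0.544, -0.094, 0.068], 0.56)]
lid [([0.584, -0.092, 0.128], 0.73)]
lid_lip []
latch [([0.585, -0.253, 0.1], 0.59)]
latch_pad [([0.582, -0.252, 0.1], 0.69)]
tin [([0.414, 0.154, 0.093], 0.83), ([0.286, 0.192, 0.1], 0.66), ([0.506, 0.23, 0.098], 0.65), ([0.568, 0.124, 0.1], 0.55)]
row_tin3 []
honey_jar [([0.669, 0.263, 0.096], 0.81), ([0.595, -0.489, 0.031], 0.49)]
pickle_jar [([0.413, -0.502, 0.107], 0.67)]
caddy [([0.457, 0.437, 0.093], 0.92)]
mug [([0.595, 0.481, 0.046], 0.9), ([0.585, -0.09, 0.128], 0.29)]
saucers [([0.596, -0.489, 0.029], 0.62), ([0.548, -0.094, 0.066], 0.3)]
scoop [([0.308, 0.339, 0.013], 0.67)]
1.4
```

View pics/a.png

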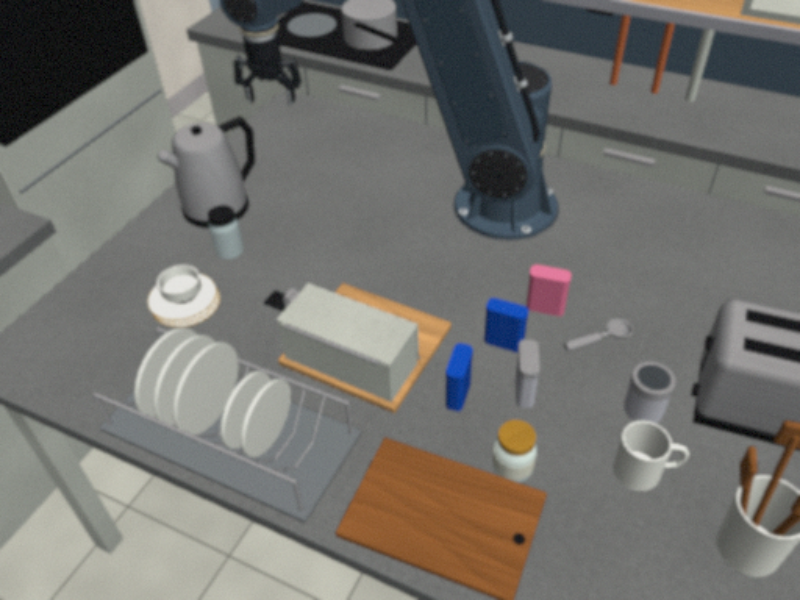

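View pics/b.png

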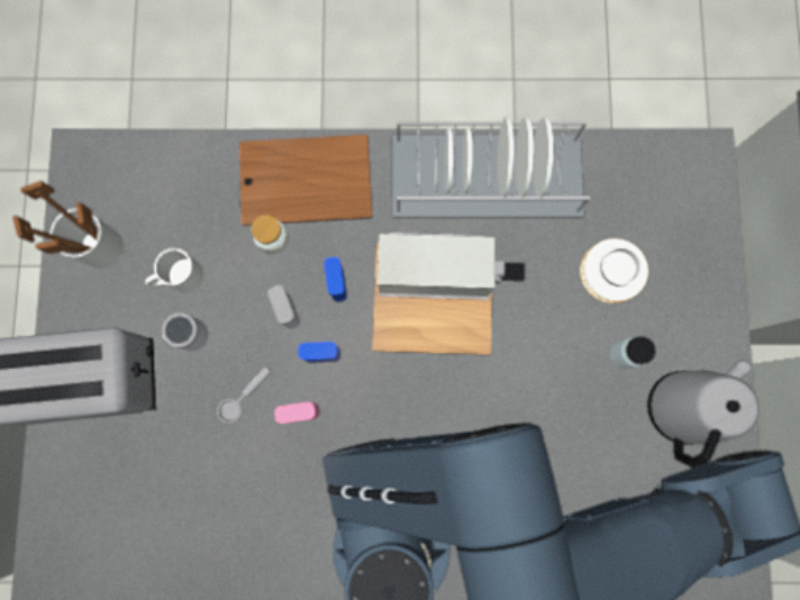

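```bash
cat > fit.py <<'E'
from h import *
np.set_printoptions(precision=4,suppress=True)
def load(n):
    z=np.load('last_%s.npz'%n); return z['p'],z['d'],cloud(z['d'],z)
def rect(W,lo,hi,zr):
    M=(W[...,0]>lo[0])&(W[...,0]<hi[0])&(W[...,1]>lo[1])&(W[...,1]<hi[1])&(W[...,2]>zr[0])&(W[...,2]<zr[1])
    P=W[M]; r=cv2.minAreaRect((P[:,:2]*1000).astype(np.float32))
    return r,len(P),np.median(P[:,2])
if __name__=='__main__':
    for n in ['top','scene']:
        p,d,W=load(n)
        print(n,'lid',rect(W,(.45,-.26),(.75,.06),(.118,.14)))
        print('wood',rect(W,(.35,-.26),(.75,.08),(.012,.024)))
        print('tin',rect(W,(.44,.18),(.6,.29),(.09,.11)))
        print('tinall',rect(W,(.44,.18),(.6,.29),(.02,.11)))
        print('pad',rect(W,(.5,-.3),(.68,-.235),(.09,.115)))
        print('jar',rect(W,(.6,.2),(.75,.34),(.085,.11)))
        print('blue',rect(W,(.5,.09),(.64,.16),(.09,.11)))
    p,_,_=load('top'); q,_,_=load('scene')
    a=cv2.resize(p[160:280,130:250],(400,400),interpolation=cv2.INTER_CUBIC)
    b=cv2.resize(q[165:285,280:400],(400,400),interpolation=cv2.INTER_CUBIC)
    cv2.imwrite('pics/c.png',np.hstack([a,b])[:,:,::-1])
E
python3 fit.py
```

```text
top lid (((648.8738403320312, -107.56361389160156), (268.4267883300781, 208.99021911621094), 88.24063110351562), 2569, np.float64(0.13000511165761278))
wood (((582.874755859375, -90.94517517089844), (334.230712890625, 335.7884216308594), 0.003200824372470379), 2820, np.float64(0.01786644500692536))
tin (((511.66217041015625, 233.9761505126953), (81.43286895751953, 35.6363525390625), 21.05012321472168), 258, np.float64(0.10034220230441375))
tinall (((511.66217041015625, 233.9761505126953), (81.43286895751953, 35.6363525390625), 21.05012321472168), 330, np.float64(0.09930677566928038))
pad (((582.396484375, -257.8385009765625), (41.59861755371094, 40.37459182739258), 89.5950927734375), 155, np.float64(0.10198672289027333))
jar (((677.20703125, 272.08294677734375), (61.34381866455078, 61.48365020751953), 35.224544525146484), 276, np.float64(0.0952084824496498))
blue (((573.6146240234375, 123.61167907714844), (81.79850769042969, 35.06068420410156), 9.106529235839844), 250, np.float64(0.10037676405228624))
scene lid (((649.346435546875, -102.95745849609375), (266.3693542480469, 207.473510
[... 233 characters left out ...]
625, 234.23081970214844), (85.1712875366211, 34.72697448730469), 19.53716468811035), 293, np.float64(0.10027712278758383))
tinall (((516.193359375, 234.56820678710938), (85.27777099609375, 35.0092658996582), 20.394847869873047), 511, np.float64(0.09698462059065474))
pad (((588.1271362304688, -265.2723693847656), (54.40205383300781, 37.55055236816406), 29.8872013092041), 116, np.float64(0.10193634268960144))
jar (((680.5194702148438, 272.59857177734375), (67.4109115600586, 60.15845489501953), 21.995574951171875), 427, np.float64(0.09491177263242655))
blue (((575.4354858398438, 123.69215393066406), (88.1916732788086, 35.790855407714844), 8.173823356628418), 303, np.float64(0.1003321113558346))
```

View pics/c.png

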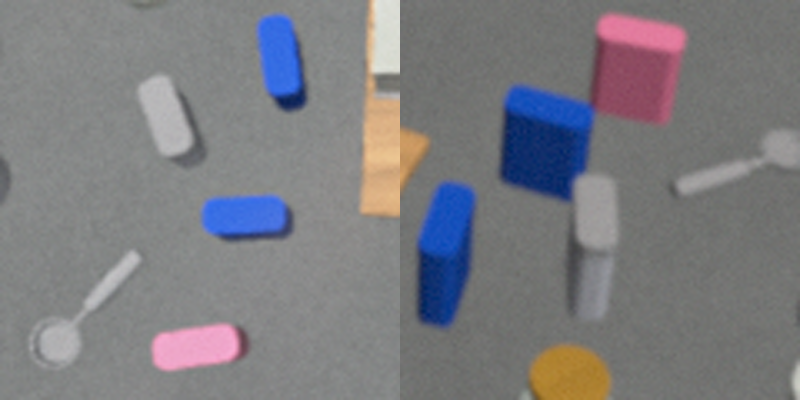

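```bash
python3 - <<'E'
from fit import *
for n in ['top','scene']:
    p,d,W=load(n)
    M=(abs(W[...,2]-.128)<.006)&(W[...,0]>.5)&(W[...,0]<.72)&(W[...,1]>-.225)&(W[...,1]<.06)
    k,L,s,_=cv2.connectedComponentsWithStats(M.astype(np.uint8)); i=1+np.argmax(s[1:,4])
    P=W[L==i]; print(n,'lid',cv2.minAreaRect((P[:,:2]*1000).astype(np.float32)),np.median(P[:,2]),len(P))
    hsv=cv2.cvtColor(p,cv2.COLOR_RGB2HSV)
    M=(abs(W[...,2]-.018)<.007)&(hsv[...,1]>80)&(W[...,0]>.35)&(W[...,0]<.62)&(W[...,1]>-.26)&(W[...,1]<.08)
    k,L,s,_=cv2.connectedComponentsWithStats(M.astype(np.uint8)); i=1+np.argmax(s[1:,4])
    P=W[L==i]; r=cv2.minAreaRect((P[:,:2]*1000).astype(np.float32)); print('wood',r,len(P)); print(cv2.boxPoints(r))
    M=(abs(W[...,2]-.102)<.008)&(p.max(2)<60)&(W[...,0]>.5)&(W[...,0]<.66)&(W[...,1]>-.3)&(W[...,1]<-.22)
    P=W[M]; print('pad',P.mean(0),cv2.minAreaRect((P[:,:2]*1000).astype(np.float32)),len(P))
E
```

```text
top lid ((601.9000854492188, -97.98052215576172), (252.15504455566406, 114.49836730957031), 88.24134063720703) 0.12972248405901765 2286
wood ((491.9764404296875, -89.55441284179688), (259.0865783691406, 146.8485107421875), 87.89128875732422) 2530
[[ 413.8353 -216.3083]
 [ 560.5844 -221.7117]
 [ 570.1176   37.1995]
 [ 423.3685   42.6028]]
pad [ 0.5824 -0.26    0.1018] ((583.1173095703125, -258.1800537109375), (40.98097229003906, 31.98145866394043), 89.37321472167969) 113
scene lid ((604.4196166992188, -96.97187805175781), (255.77056884765625, 116.85202026367188), 88.197509765625) 0.12976726356425805 2416
wood ((517.005859375, -89.37678527832031), (263.89837646484375, 194.7849578857422), 87.8049087524414) 919
[[ 414.6309 -217.4988]
 [ 609.2729 -224.9595]
 [ 619.3809   38.7452]
 [ 424.7388   46.2059]]
pad [ 0.5884 -0.2616  0.1025] ((588.5933837890625, -264.4164123535156), (49.25570297241211, 32.777305603027344), 36.94671630859375) 90
```

```bash
cat >> h.py <<'E'
TH=np.radians(-2.0); O=np.array([.5588,-.0914,0])
R2=np.array([[np.cos(TH),-np.sin(TH),0],[np.sin(TH),np.cos(TH),0],[0,0,1]])
def B(x,y,z): return (O+R2@(np.array([x,y,z])/1000)).tolist()   # bin mm -> world
def iB(p): return (R2.T@(np.array(p)-O))*1000
def down(yaw):  # tool x down, tool y along (cos yaw, sin yaw)
    x=np.array([0,0,-1.]);y=np.array([np.cos(yaw),np.sin(yaw),0]);return np.column_stack([x,y,np.cross(x,y)])
E
python3 - <<'E'
from h import *
np.set_printoptions(precision=3,suppress=True)
print(m.current_tcp_rot())
for s in (1,-1):
    D=down(TH+s*np.pi/2)
    print(s,m.inverse_kinematics(B(30,-178,180),D),m.inverse_kinematics(B(60,0,250),D),
      m.inverse_kinematics([.5,.23,.05],down(np.radians(21)+s*np.pi/2)))
E
```

```text
[[-0.     0.297 -0.955]
 [-0.    -0.955 -0.297]
 [-1.     0.     0.   ]]
1 [-0.507  0.532  1.41  -0.     1.2   -2.043] [-0.224  0.445  1.374 -0.     1.323 -1.76 ] [ 0.347  0.542  1.765 -0.     0.834 -1.591]
-1 [-0.507  0.532  1.41  -0.     1.2    1.099] [-0.224  0.445  1.374 -0.     1.323  1.381] [ 0.347  0.542  1.765 -0.     0.834  1.551]
```

```bash
python3 - <<'E'
from h import *
np.set_printoptions(precision=3,suppress=True)
D=down(TH-np.pi/2)
m.set_gripper(0.0,40)
m.move_l([.164,-.40,.26],max_speed=.3)
m.move_ptp(B(30,-178,150),D)
m.move_l(B(30,-178,106),max_speed=.1)
for z in (98,94,91):
    m.move_l(B(30,-178,z),max_speed=.05); print(z,m.current_force(),m.current_ee_pos())
m.move_l(B(30,-180,140),max_speed=.2)
m.move_l(B(-90,-150,183),max_speed=.25)
m.dwell(.5)
p,d,c=grab('top','d.png'); grab('scene','e.png')
for n in('top','scene'): print(n,m.look_for(n,'lid_lip')[:2],m.look_for(n,'row_tin3')[:3])
print(m.current_time())
a=cv2.imread('pics/d.png')[110:260,190:390];b=cv2.imread('pics/e.png')[120:270,130:330]
cv2.imwrite('pics/f.png',np.hstack([cv2.resize(a,(400,300)),cv2.resize(b,(400,300))]))
E
```

```text
98 [ 0.53   0.064 -0.211] [ 0.582 -0.27   0.098]
94 [-0.445 -0.363  0.11 ] [ 0.582 -0.27   0.094]
91 [-0.756  1.022 -0.893] [ 0.582 -0.27   0.091]
top [{'at': [0.5942, -0.4889, 0.0313], 'confidence': 0.69}, {'at': [0.5832, -0.0924, 0.1285], 'confidence': 0.66}] []
scene [{'at': [0.6077, -0.0876, 0.1315], 'confidence': 0.63}, {'at': [0.7021, 0.2727, 0.074], 'confidence': 0.52}] []
7.7167
```

View pics/f.png

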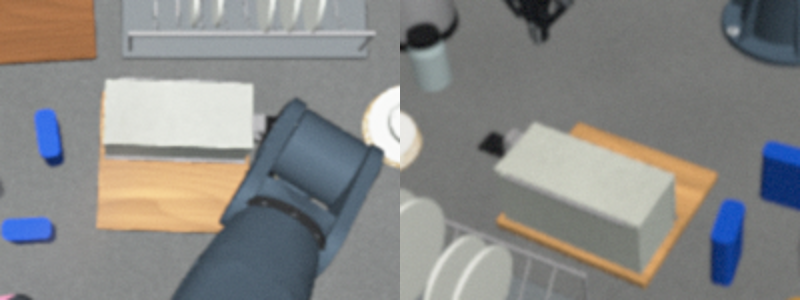

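```bash
python3 - <<'E'
from h import *
np.set_printoptions(precision=3,suppress=True)
D=down(TH-np.pi/2)
print(m.current_grip_width(),m.current_force())
m.move_l(B(30,-178,140),max_speed=.25)
f0=np.array(m.current_force());print(f0)
m.move_l(B(30,-172,104),max_speed=.15)
for z in (100,97,94,91,88,85,82):
    m.move_l(B(30,-172,z),max_speed=.06); m.dwell(.05);f=np.mean([m.current_force() for _ in range(5)],0); print(z,f-f0)
    if f[2]-f0[2]>4.5: break
p,d,c=grab('wrist','g.png')
print([ (r['at'],r['confidence']) for r in m.look_for('wrist','latch_pad')[:2]])
p,d,c=grab('scene'); W=cloud(d,c)
M=(p.max(2)<60)&(W[...,0]>.5)&(W[...,0]<.66)&(W[...,1]>-.3)&(W[...,1]<-.22)&(W[...,2]<.15)
print(np.nanmean(W[M],0),M.sum(),m.look_for('scene','lid')[:1],m.current_time())
cv2.imwrite('pics/g2.png',np.hstack([cv2.resize(cv2.imread('pics/g.png'),(400,300)),cv2.resize(p[120:270,130:330,::-1],(400,300))]))
E
```

```text
0.0007820512665662512 [ 0.186  0.9   -0.496]
[-0.946 -0.151 -0.688]
100 [0.246 0.339 0.168]
97 [0.901 0.991 0.948]
94 [ 0.807 -0.549  1.3  ]
91 [0.564 0.58  0.138]
88 [1.622 0.469 0.265]
85 [1.09  0.38  1.739]
82 [1.191 0.569 1.001]
[([0.5874, -0.2405, 0.1002], 0.86)]
[ 0.589 -0.259  0.108] 93 [{'at': [0.6001, -0.0911, 0.1262], 'confidence': 0.83}] 11.0833
```

View pics/g2.png

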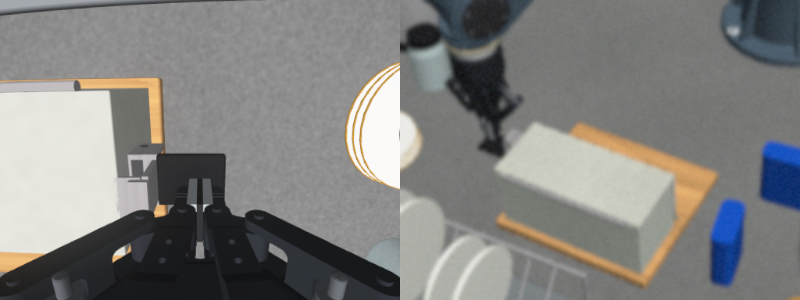

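```bash
python3 - <<'E'
from h import *
np.set_printoptions(precision=4,suppress=True)
z=np.load('last_wrist.npz'); W=cloud(z['d'],z); Bc=(W-O)@R2*1000
print('cam',iB(-z['R'].T@z['t']), z['R'])
X=z['R']@np.array(m.current_ee_pos())+z['t']; print('tcp cam',X, iB(m.current_ee_pos()), m.current_tcp_rot())
r=X[:2]/X[2]; r=r*(1+float(z['k1'])*r@r); print('px',(z['camera_matrix']@np.r_[r,1])[:2])
for u,v in [(210,205),(243,205),(280,205),(210,225),(280,225),(210,250),(284,250),(285,262),(256,235),(256,250),(256,300),(180,200),(165,250),(100,250),(200,115),(190,115)]:
    print(u,v,Bc[v,u],z['p'][v,u])
E
```

```text
cam [  97.962  -171.2553  260.4946] [[-0.0352 -0.9994 -0.0007]
 [-0.9627  0.0337  0.2685]
 [-0.2683  0.0101 -0.9633]]
tcp cam [0.0009 0.0175 0.1901] [  30.0417 -172.0083   82.0715] [[ 0.0001 -0.0349 -0.9994]
 [-0.     -0.9994  0.0349]
 [-1.      0.     -0.0001]]
px [256.8295 219.9705]
210 205 [  46.0504 -145.9397  100.9138] [49 49 50]
243 205 [  46.0748 -164.2584  100.9659] [48 48 49]
280 205 [  46.2816 -184.703   101.61  ] [49 47 50]
210 225 [  33.9809 -145.3708  100.4643] [48 46 49]
280 225 [  33.8802 -185.0895  100.1696] [45 45 48]
210 250 [  18.6251 -144.7845  100.9568] [46 45 47]
284 250 [  37.4619 -183.7964  138.7899] [32 34 35]
285 262 [  42.0858 -182.3175  158.1083] [31 33 34]
256 235 [  40.4956 -171.4278  129.2901] [29 28 28]
256 250 [  41.1948 -171.4074  146.2764] [29 28 28]
256 300 [  23.2952 -171.4027  155.122 ] [56 55 59]
180 200 [  48.6556 -129.158    99.9783] [191 186 188]
165 250 [  34.7018 -129.2435  133.4977] [197 192 195]
100 250 [ 32.2546 -95.8906 129.1765] [230 230 224]
200 115 [  92.8148 -127.5784   16.5526] [239 192 123]
190 115 [  92.8465 -119.5762   16.008 ] [225 176 121]
```

```bash
python3 - <<'E'
from h import *
np.set_printoptions(precision=1,suppress=True)
z=np.load('last_wrist.npz'); W=cloud(z['d'],z); Bc=(W-O)@R2*1000
for u in (246,256,264):
  for v in range(196,262,5): print(u,v,Bc[v,u],z['p'][v,u])
a=z['p'][170:330,160:360,::-1]; cv2.imwrite('pics/i.png',cv2.resize(a,(800,600),interpolation=cv2.INTER_CUBIC))
E
```

```text
246 196 [  21.4 -162.6   -1.1] [88 86 86]
246 201 [  48.2 -165.9  100.4] [47 47 48]
246 206 [  45.5 -165.9  101.1] [47 46 47]
246 211 [  42.1 -165.8   99.7] [45 44 46]
246 216 [  39.4 -165.8  100.3] [45 44 47]
246 221 [  36.7 -165.8  101.1] [44 44 46]
246 226 [  33.9 -165.8  101.7] [43 43 46]
246 231 [  40.4 -166.6  124.3] [91 95 97]
246 236 [  40.5 -166.8  130.4] [92 95 98]
246 241 [  41.  -167.   137.1] [92 95 98]
246 246 [  41.1 -167.1  142.2] [92 95 97]
246 251 [  41.3 -167.3  147.5] [92 95 97]
246 256 [  40.7 -167.4  150.7] [91 94 97]
246 261 [  41.4 -167.6  156. ] [155 160 165]
256 196 [  21.6 -171.6   -0.4] [90 89 89]
256 201 [  48.5 -171.5  101.1] [48 48 49]
256 206 [  45.5 -171.5  100.9] [46 46 48]
256 211 [  42.2 -171.5   99.9] [46 45 48]
256 216 [  39.7 -171.5  101.3] [44 45 47]
256 221 [  36.6 -171.5  101. ] [44 44 47]
256 226 [  33.4 -171.5  100.4] [44 44 47]
256 231 [  40.8 -171.4  125.1] [29 28 30]
256 236 [  40.8 -171.4  131. ] [30 29 30]
256 241 [  41.  -171.4  136.9] [29 29 30]
256 246 [  40.3 -171.4  140.7] [28 27 28]
256 251 [  41.3 -171.4  147.3] [28 26 27]
256 256 [  41.3 -171.4  151.8] [28 26 28]
256 261 [  40.7 -171.4  154.8] [43 43 45]
264 196 [  21.6 -178.8   -0.3] [84 84 84]
264 201 [  48.3 -175.9  100.6] [48 48 50]
264 206 [  45.3 -175.9  100.5] [48 48 49]
264 211 [  42.5 -175.9  100.7] [46 46 49]
264 216 [  39.2 -176.   100. ] [45 45 47]
264 221 [  37.  -175.9  101.9] [44 44 47]
264 226 [  33.9 -176.   101.8] [43 43 46]
264 231 [  41.2 -175.3  126.1] [92 95 98]
264 236 [  41.  -175.1  131.7] [93 96 98]
264 241 [  40.5 -175.   136. ] [91 95 97]
264 246 [  41.  -174.8  142.1] [91 94 97]
264 251 [  41.2 -174.7  147.1] [91 95 97]
264 256 [  41.1 -174.6  151.4] [92 94 97]
264 261 [  40.6 -174.5  154.5] [155 160 165]
```

View pics/i.png

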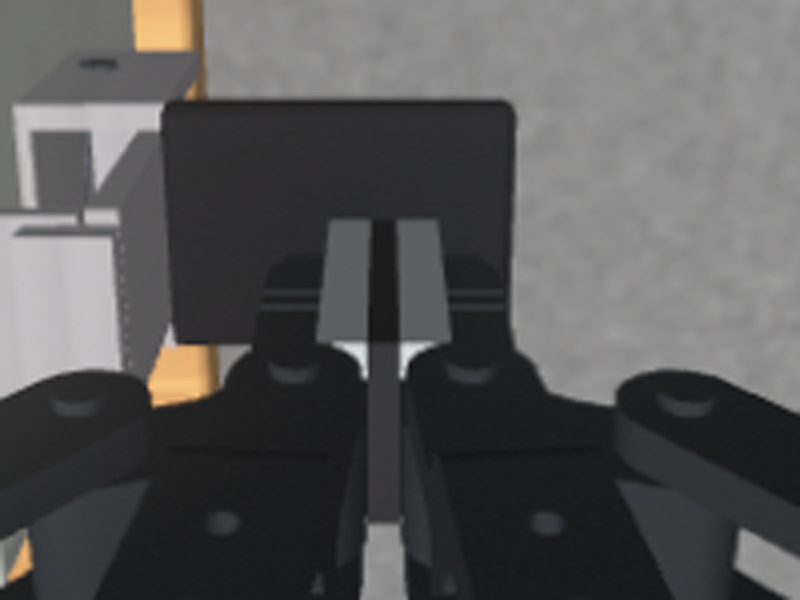

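The wrist view shows the fingertips about 40 mm above where the reported TCP is (tip z≈123 against TCP z=82), and they have not touched the pad (top at 101). I'll descend with a force guard and find the true offset by contact.

```bash
python3 - <<'E'
from h import *
np.set_printoptions(precision=3,suppress=True)
F=lambda: np.mean([m.current_force() for _ in range(6)],0)
f0=F();print(f0,m.current_time())
for z in range(76,40,-3):
    m.move_l(B(30,-172,z),max_speed=.06); f=F(); print(z,f-f0)
    if f[2]-f0[2]>3.6: break
print(m.current_time())
m.move_l(B(30,-178,110),max_speed=.25)
m.move_l(B(-100,-150,150),max_speed=.3)
m.dwell(.3)
p,d,c=grab('top');W=(cloud(d,c)-O)@R2*1000
print(W[150:180:6,260:300:10].reshape(-1,3)); print(m.look_for('top','lid_lip')[:1],m.look_for('top','lid')[:1])
grab('scene');print(m.look_for('scene','lid_lip')[:1])
print(m.current_time())
E
```

```text
[ 0.131  0.085 -0.388] 11.0833
76 [-0.195 -0.118  0.067]
73 [-0.058  0.343  0.377]
70 [ 0.574 -0.267  0.16 ]
67 [ 0.33   0.359 -0.027]
64 [ 0.544 -0.149  1.425]
61 [-0.03  -3.317  4.12 ]
12.5833
[[ 95.234  62.255 126.792]
 [ 96.75   29.433 125.434]
 [ 95.988  -3.033 132.291]
 [ 99.211 -36.228 124.753]
 [ 74.678  61.577 128.075]
 [ 75.106  28.965 130.801]
 [ 75.79   -3.556 132.517]
 [ 77.425 -36.257 130.592]
 [ 54.835  60.897 126.969]
 [ 55.007  28.364 130.9  ]
 [ 55.976  -4.137 131.567]
 [ 56.716 -36.526 133.137]
 [ 33.267  60.243 133.578]
 [ 34.896  27.778 131.44 ]
 [ 36.942  -4.875 127.508]
 [ 37.339 -37.17  130.669]
 [ 14.306  59.56  129.414]
 [ 14.951  27.187 131.686]
 [ 16.898  -5.38  127.945]
 [ 17.491 -37.645 130.42 ]]
[{'at': [0.5845, -0.094, 0.1269], 'confidence': 0.66}] [{'at': [0.5835, -0.0907, 0.1316], 'confidence': 0.66}]
[{'at': [0.6075, -0.09, 0.1308], 'confidence': 0.77}]
14.1
```

```bash
python3 - <<'E'
from h import *
np.set_printoptions(precision=3,suppress=True)
F=lambda: np.mean([m.current_force() for _ in range(6)],0)
m.move_ptp(B(30,-176,100),down(TH))
f0=F();print(f0,m.current_time())
m.move_l(B(30,-176,68),max_speed=.15)
for z in range(65,46,-3):
    m.move_l(B(30,-176,z),max_speed=.06); f=F(); print(z,f-f0,m.current_ee_pos()[2])
    if f[2]-f0[2]>7: break
m.move_l(B(30,-180,115),max_speed=.25)
m.move_ptp(B(-100,-120,140),down(TH-np.pi/2))
m.dwell(.3)
p,d,c=grab('top')
print(m.look_for('top','lid_lip')[:1],m.look_for('top','lid')[:1])
p,d,c=grab('scene','j.png');print(m.look_for('scene','lid_lip')[:1],m.look_for('scene','lid')[:1])
print(m.current_time())
E
```

```text
[-0.141 -0.746 -0.065] 15.4417
65 [ 1.429 -0.363  0.253] 0.06554360051886873
62 [ 0.33  -1.514  3.924] 0.06252005859523357
59 [ 0.826 -2.86   3.687] 0.059318730750282656
56 [ 1.403 -4.717  4.555] 0.05628633203836794
53 [-1.064 -4.789 10.18 ] 0.054054130910018684
[{'at': [0.5805, -0.0898, 0.2171], 'confidence': 0.95}] [{'at': [0.5797, -0.0873, 0.2178], 'confidence': 0.72}]
[{'at': [0.6381, -0.0932, 0.2051], 'confidence': 0.93}] [{'at': [0.63, -0.0915, 0.2051], 'confidence': 0.75}]
19.45
```

```bash
python3 - <<'E'
from h import *
np.set_printoptions(precision=0,suppress=True)
z=np.load('last_wrist.npz'); W=cloud(z['d'],z); Bc=(W-O)@R2*1000
for v in range(260,384,15):
  print(v,[Bc[v,u].round().tolist() for u in (100,170,225,256,290,345)])
print(m.current_tcp_rot(),iB(m.current_ee_pos()))
z=np.load('last_scene.npz'); W=cloud(z['d'],z); Bc=(W-O)@R2*1000
M=(abs(Bc[...,0]+100)<25)&(abs(Bc[...,1]+120)<30)&(Bc[...,2]>40)&(Bc[...,2]<260)
print('scene gripper lowest z',np.percentile(Bc[M][:,2],[0,1,5,50]),M.sum())
M=(Bc[...,2]>190)&(Bc[...,2]<240)&(Bc[...,0]>-60)&(Bc[...,0]<110)&(abs(Bc[...,1])<140)
P=Bc[M]; 
for q in (-30,-20,0,20,40,60): s=abs(P[:,0]-q)<6; print(q,np.median(P[s],0),P[s][:,1].min(),P[s][:,1].max(),s.sum())
print(P[:,0].min())
E
```

```text
260 [[27.0, -95.0, 129.0], [29.0, -131.0, 133.0], [37.0, -158.0, 147.0], [41.0, -171.0, 155.0], [-44.0, -204.0, -3.0], [-43.0, -258.0, -2.0]]
275 [[19.0, -94.0, 130.0], [42.0, -141.0, 167.0], [42.0, -161.0, 168.0], [35.0, -171.0, 155.0], [42.0, -183.0, 167.0], [42.0, -203.0, 167.0]]
290 [[10.0, -92.0, 129.0], [42.0, -144.0, 176.0], [47.0, -162.0, 183.0], [27.0, -171.0, 154.0], [47.0, -181.0, 183.0], [42.0, -200.0, 176.0]]
305 [[43.0, -126.0, 186.0], [39.0, -144.0, 180.0], [47.0, -163.0, 191.0], [21.0, -171.0, 155.0], [48.0, -180.0, 193.0], [40.0, -199.0, 181.0]]
320 [[42.0, -128.0, 192.0], [28.0, -142.0, 174.0], [47.0, -164.0, 197.0], [-111.0, -172.0, -1.0], [48.0, -180.0, 198.0], [-112.0, -263.0, -0.0]]
335 [[41.0, -131.0, 197.0], [22.0, -141.0, 174.0], [47.0, -164.0, 202.0], [41.0, -171.0, 195.0], [47.0, -179.0, 202.0], [22.0, -202.0, 174.0]]
350 [[37.0, -130.0, 197.0], [40.0, -150.0, 200.0], [48.0, -165.0, 208.0], [41.0, -171.0, 200.0], [47.0, -179.0, 207.0], [40.0, -194.0, 200.0]]
365 [[34.0, -131.0, 199.0], [50.0, -154.0, 214.0], [46.0, -165.0, 210.0], [41.0, -171.0, 205.0], [49.0, -178.0, 213.0], [49.0, -189.0, 213.0]]
380 [[34.0, -133.0, 204.0], [49.0, -155.0, 217.0], [43.0, -165.0, 211.0], [40.0, -171.0, 208.0], [47.0, -178.0, 215.0], [51.0, -188.0, 218.0]]
[[ 0. -0. -1.]
 [-0. -1.  0.]
 [-1.  0. -0.]] [-100. -120.  140.]
scene gripper lowest z [181. 182. 187. 229.] 234
-30 [-26.  -1. 208.] -119.07171208227209 122.01367133262619 142
-20 [-22.  11. 206.] -120.81680869930938 119.93448890725588 268
0 [  1.   7. 211.] -119.40918234456424 121.5362036403459 188
20 [ 19.   5. 216.] -121.66344041285177 121.3477553994607 204
40 [ 40.   4. 222.] -121.07331899311617 121.22788923376817 205
60 [ 60.   4. 227.] -120.75603158507508 121.97603805142548 202
-32.82031524812285
```

```bash
cat >> h.py <<'E'
OFF=.039  # real fingertip lies this far behind the reported TCP
def tip(x,y,z,D): return (np.array(B(x,y,z))+OFF*D[:,0]).tolist()   # bin mm of real tip -> TCP command
def F(): return np.mean([m.current_force() for _ in range(6)],0)
E
python3 - <<'E'
from h import *
np.set_printoptions(precision=2,suppress=True)
D=down(TH-np.pi/2)
def lip(th):
    a=np.radians(149.2)-(th-1.3); return 95+148.5*np.cos(a),126+148.5*np.sin(a)
m.move_l(tip(-75,0,183,D),max_speed=.3)
f0=F()
for th in (1.3,1.45,1.6,1.75,1.9,2.05,2.2):
    x,z=lip(th); m.move_l(tip(x-15,0,z-20,D),max_speed=.13); print(th,F()-f0)
m.move_l(tip(-20,0,255,D),max_speed=.25)
p,d,c=grab('top');print(m.look_for('top','lid_lip')[:1],m.current_time())
m.move_l(tip(-90,110,235,D),max_speed=.35)
grab('top');print([iB(r['at']) for r in m.look_for('top','lid_lip')[:1]],m.current_time())
grab('scene','k.png');print([iB(r['at']) for r in m.look_for('scene','lid_lip')[:1]],m.current_time())
p=cv2.imread('pics/k.png')
cv2.imwrite('pics/k2.png',cv2.resize(p[100:292,130:386],(800,600)))
E
```

```text
1.3 [-0.14  0.37  1.51]
1.45 [-4.99  1.86  5.03]
1.6 [-3.39 -0.22  3.27]
1.75 [-0.21 -0.35  1.54]
1.9 [ 0.   -0.44  1.85]
2.05 [0.62 0.6  1.5 ]
2.2 [0.23 0.21 1.46]
[{'at': [0.6907, -0.0874, 0.2235], 'confidence': 0.56}] 22.8917
[array([122.46,  -2.33, 162.7 ])] 23.5167
[array([144.04,   7.13, 232.5 ])] 23.6167
```

View pics/k2.png

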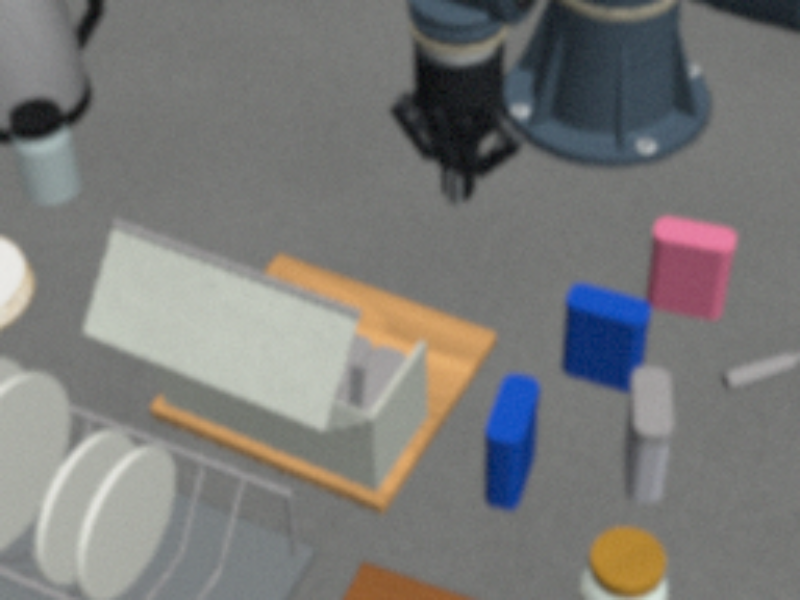

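```bash
python3 - <<'E'
from h import *
np.set_printoptions(precision=1,suppress=True)
z=np.load('last_top.npz'); W=cloud(z['d'],z); Bc=(W-O)@R2*1000
M=(abs(Bc[...,2]-118)<9)&(Bc[...,0]>-5)&(Bc[...,0]<88)&(abs(Bc[...,1])<112)
M=cv2.morphologyEx(M.astype(np.uint8),cv2.MORPH_OPEN,np.ones((3,3)))
k,L,s,_=cv2.connectedComponentsWithStats(M)
for i in range(1,k):
    if s[i,4]>30:
        P=Bc[L==i]; print(s[i,4],P.min(0),P.max(0),np.median(P,0))
P=Bc[M>0]; h,_=np.histogram(P[:,1],np.arange(-114,116,4)); print(list(zip(np.arange(-114,112,4),h)))
M=(Bc[...,2]>100)&(abs(Bc[...,0]-40)<40)&((abs(abs(Bc[...,1])-115))<6); P=Bc[M]
for sg in(1,-1): q=P[P[:,1]*sg>0]; print('wall',np.median(q,0),q[:,1].min(),q[:,1].max(),len(q))
a=cv2.resize(z['p'][140:230,230:330,::-1],(660,594),interpolation=cv2.INTER_CUBIC);cv2.imwrite('pics/l.png',a)
E
```

```text
248 [ 44.6  40.9 109.4] [ 86.6 110.9 126.6] [ 65.6  77.6 118.4]
245 [  7.9 -18.9 109.3] [ 87.2  15.3 125. ] [ 48.6  -1.3 118.2]
499 [   6.7 -110.5  110.2] [ 86.6 -40.4 126.3] [ 47.  -74.5 118.3]
[(np.int64(-114), np.int64(5)), (np.int64(-110), np.int64(33)), (np.int64(-106), np.int64(22)), (np.int64(-102), np.int64(23)), (np.int64(-98), np.int64(29)), (np.int64(-94), np.int64(35)), (np.int64(-90), np.int64(31)), (np.int64(-86), np.int64(24)), (np.int64(-82), np.int64(25)), (np.int64(-78), np.int64(29)), (np.int64(-74), np.int64(31)), (np.int64(-70), np.int64(25)), (np.int64(-66), np.int64(24)), (np.int64(-62), np.int64(29)), (np.int64(-58), np.int64(37)), (np.int64(-54), np.int64(28)), (np.int64(-50), np.int64(25)), (np.int64(-46), np.int64(27)), (np.int64(-42), np.int64(17)), (np.int64(-38), np.int64(0)), (np.int64(-34), np.int64(0)), (np.int64(-30), np.int64(0)), (np.int64(-26), np.int64(0)), (np.int64(-22), np.int64(8)), (np.int64(-18), np.int64(27)), (np.int64(-14), np.int64(23)), (np.int64(-10), np.int64(26)), (np.int64(-6), np.int64(34)), (np.int64(-2), np.int64(30)), (np.int64
[... 262 characters left out ...]
4(38), np.int64(10)), (np.int64(42), np.int64(11)), (np.int64(46), np.int64(11)), (np.int64(50), np.int64(11)), (np.int64(54), np.int64(16)), (np.int64(58), np.int64(16)), (np.int64(62), np.int64(11)), (np.int64(66), np.int64(11)), (np.int64(70), np.int64(14)), (np.int64(74), np.int64(16)), (np.int64(78), np.int64(14)), (np.int64(82), np.int64(13)), (np.int64(86), np.int64(13)), (np.int64(90), np.int64(19)), (np.int64(94), np.int64(19)), (np.int64(98), np.int64(14)), (np.int64(102), np.int64(11)), (np.int64(106), np.int64(10)), (np.int64(110), np.int64(8))]
wall [ 61.1 113.6 121.9] 109.85011681850224 117.44714708118931 33
wall [  42.6 -113.   122. ] -118.56463690685182 -109.31872675651545 76
```

View pics/l.png

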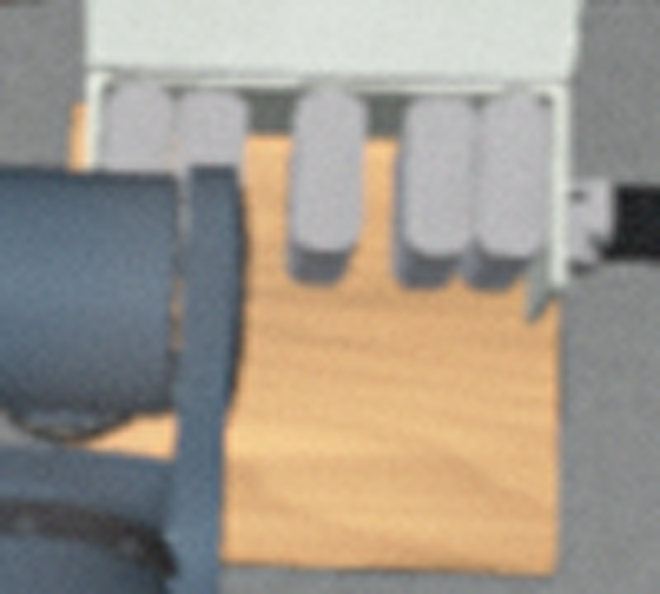

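```bash
cat > g.py <<'E'
from h import *
from fit import rect
np.set_printoptions(precision=4,suppress=True)
c0=np.array([.513,.234]); a0=np.radians(20.7)
def T(c,a,off,z,D): # tip over tin point off along its x
    return (np.array([c[0]+off*np.cos(a),c[1]+off*np.sin(a),z])+OFF*D[:,0]).tolist()
D=down(a0-np.pi/2)
m.set_gripper(.75)
m.move_ptp(T(c0,a0,-.02,.20,D),D)
p,d,c=grab('wrist','w1.png'); W=cloud(d,c)
M=(np.hypot(W[...,0]-c0[0],W[...,1]-c0[1])<.06)&(abs(W[...,2]-.1)<.006)
k,L,s,_=cv2.connectedComponentsWithStats(M.astype(np.uint8)); i=1+np.argmax(s[1:,4]); P=W[L==i]
r=cv2.minAreaRect((P[:,:2]*1000).astype(np.float32)); print(r,len(P),np.median(P[:,2]),m.current_time())
E
python3 g.py
```

```text
((512.9092407226562, 233.80393981933594), (81.83451080322266, 34.953216552734375), 21.686134338378906) 4105 0.09927136143731763 25.1417
```

```bash
python3 - <<'E'
from h import *
np.set_printoptions(precision=3,suppress=True)
c=np.array([.5129,.2338]);a=np.radians(21.5);D=down(a-np.pi/2)
def T(off,z): return (np.array([c[0]+off*np.cos(a),c[1]+off*np.sin(a),z])+OFF*D[:,0]).tolist()
m.move_l(T(-.02,.12),D,max_speed=.2)
f0=F()
m.move_l(T(-.02,.058),max_speed=.15); print(F()-f0)
m.set_gripper(0,45); print('w',m.current_grip_width()*85,F()-f0)
m.move_l(T(-.02,.20),max_speed=.25); print('w',m.current_grip_width()*85,F()-f0)
Db=down(TH-np.pi/2)
m.move_ptp(tip(-75-20,25,190,Db),Db)
p,d,cc=grab('wrist','w2.png'); print(m.current_time(), iB(m.current_ee_pos()))
W=(cloud(d,cc)-O)@R2*1000
M=(abs(W[...,2]-118)<8)&(W[...,0]>-5)&(W[...,0]<92)&(abs(W[...,1])<111)
k,L,s,_=cv2.connectedComponentsWithStats(cv2.morphologyEx(M.astype(np.uint8),cv2.MORPH_OPEN,np.ones((3,3))))
for i in range(1,k):
    if s[i,4]>100: P=W[L==i]; print(s[i,4],np.percentile(P,.5,axis=0),np.percentile(P,99.5,axis=0))
E
```

```text
[-0.313 -0.752  0.736]
w 33.55032447775579 [-1.251 -1.696  6.153]
w 33.179103909590275 [-0.369 -1.369 -2.313]
28.5083 [-94.751  25.917 150.796]
5975 [  6.66   39.701 110.845] [ 40.391 110.177 119.1  ]
2873 [  7.817 -19.708 111.233] [ 39.937  14.834 119.08 ]
5974 [   7.304 -110.38   110.944] [ 42.278 -40.484 118.983]
```

View pics/w2.png

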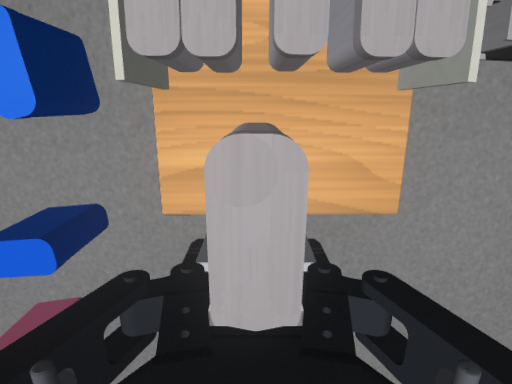

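```bash
python3 - <<'E'
from h import *
np.set_printoptions(precision=2,suppress=True)
D=down(TH-np.pi/2); Y=25
m.move_l(tip(-95,Y,95,D),max_speed=.25); f0=F()
for z in (80,78,76,75,74):
    m.move_l(tip(-95,Y,z,D),max_speed=.08); f=F()-f0; print(z,f)
    if f[2]>3: break
m.set_gripper(.55); m.dwell(.2)
p,d,cc=grab('wrist','w3.png'); W=(cloud(d,cc)-O)@R2*1000
M=(abs(W[...,2]-118)<7)&(W[...,0]<-20)&(W[...,0]>-130)&(abs(W[...,1]-Y)<24)
P=W[M]; print('tin top',cv2.minAreaRect(P[:,:2].astype(np.float32)),np.median(P[:,2]),len(P))
m.set_gripper(0,45); print('w',m.current_grip_width()*85,m.current_time())
E
```

```text
80 [-0.67  0.3   0.32]
78 [-0.3  -0.99 -0.53]
76 [-2.46 -2.4  10.92]
tin top ((-72.99954986572266, 22.05486297607422), (47.000572204589844, 77.20913696289062), 84.05711364746094) 117.2169781580066 19156
w 33.35849242920365 30.6667
```

```bash
python3 - <<'E'
from h import *
np.set_printoptions(precision=2,suppress=True)
D=down(TH-np.pi/2); Y=25
f0=F(); print(f0)
for x in (-55,-45,-38,-30,-22,-15,-9):
    m.move_l(tip(x,Y,76.5,D),max_speed=.08); f=F()-f0; print(x,f,iB(m.current_ee_pos())[:2])
    if abs(f[0])>30: print('stop');break
p,d,cc=grab('wrist','w4.png'); print(m.current_grip_width()*85,m.current_time())
E
```

```text
[0.13 0.59 2.62]
-55 [-0.27 -0.73 -5.03] [-55.74  25.11]
-45 [-0.35 -0.89 -4.72] [-45.18  25.  ]
-38 [ 0.12 -0.28 -4.43] [-38.19  25.02]
-30 [-0.54 -0.93 -4.21] [-30.1   24.99]
-22 [-0.28 -1.02 -4.93] [-22.07  24.98]
-15 [-0.26 -1.94 -4.94] [-15.1  25. ]
-9 [-0.19 -1.22 -4.63] [-8.77 25.02]
33.26115514336753 32.8917
```

View pics/w4.png

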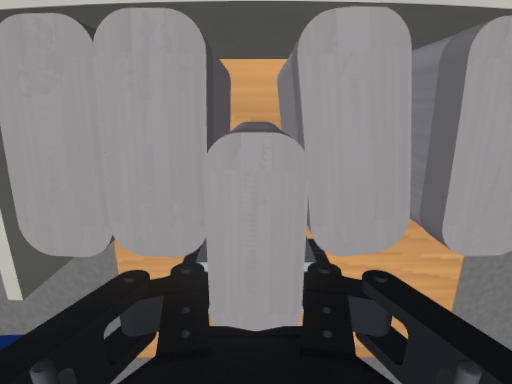

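```bash
python3 - <<'E'
from h import *
np.set_printoptions(precision=2,suppress=True)
D=down(TH-np.pi/2); Y=25
t=np.radians(20); x=R2@np.array([np.sin(t),0,-np.cos(t)]); y=R2@np.array([0,-1.,0]); Dt=np.column_stack([x,y,np.cross(x,y)])
m.set_gripper(.6); m.dwell(.1)
m.move_l(tip(-9,Y,135,D),max_speed=.2)
m.set_gripper(0)
m.move_ptp(tip(-75,Y,135,Dt),Dt)
m.move_l(tip(-75,Y,43,Dt),max_speed=.25)
m.move_l(tip(-45,Y,43,Dt),max_speed=.15); f0=F()
for xx in (-30,-20,-12,-6,-3,-1,0,1,2,3):
    m.move_l(tip(xx,Y,43,Dt),max_speed=.06); f=F()-f0; print(xx,f,iB(m.current_ee_pos())[:2])
    if abs(f[0])>8: print('stop');break
m.move_l(tip(-60,Y,50,Dt),max_speed=.2)
m.move_l(tip(-60,Y,170,Dt),max_speed=.3)
m.move_ptp(tip(-40,-15,190,D),D)
p,d,cc=grab('wrist','w5.png'); W=(cloud(d,cc)-O)@R2*1000
M=(abs(W[...,2]-118)<8)&(W[...,0]>-45)&(W[...,0]<92)&(abs(W[...,1])<111)
k,L,s,_=cv2.connectedComponentsWithStats(cv2.morphologyEx(M.astype(np.uint8),cv2.MORPH_OPEN,np.ones((3,3))))
for i in range(1,k):
    if s[i,4]>100: P=W[L==i]; print(s[i,4],np.percentile(P,.5,axis=0),np.percentile(P,99.5,axis=0))
print(m.current_time())
E
```

```text
-30 [0.24 0.45 0.87] [-16.75  25.01]
-20 [ 1.36 -0.96  0.96] [-6.31 24.96]
-12 [ 0.7  -0.25  0.65] [ 1.79 24.96]
-6 [ 1.44 -0.29  1.36] [ 7.77 24.96]
-3 [ 1.79 -0.87  0.53] [10.54 24.99]
-1 [1.15 0.07 0.13] [12.3  25.04]
0 [-3.97 -0.28  2.16] [12.45 25.17]
1 [-8.44 -1.72  5.31] [12.52 25.33]
stop
41621 [   8.74 -109.54  112.34] [ 91.55 109.37 121.94]
39.6
```

View pics/w5.png

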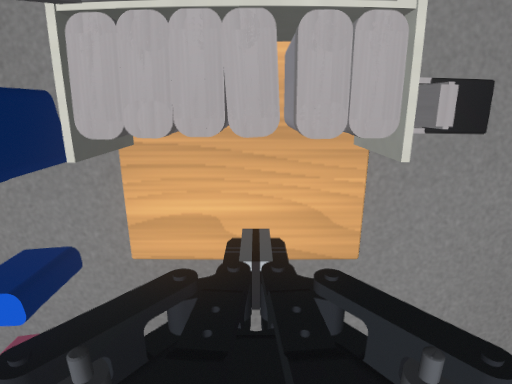

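```bash
python3 - <<'E'
from h import *
np.set_printoptions(precision=1,suppress=True)
z=np.load('last_wrist.npz'); W=(cloud(z['d'],z)-O)@R2*1000
M=(abs(W[...,2]-118)<5)&(W[...,0]>-45)&(W[...,0]<92)
for y in (93,57,25,-10,-58,-92):
    P=W[M&(abs(W[...,1]-y)<6)]; print(y,'front/back x',np.percentile(P[:,0],[.5,99.5]),'z',np.median(P[:,2]))
m.move_l(tip(-120,-15,215,down(TH-np.pi/2)),max_speed=.3)
for n in('top','scene'):
    grab(n)
    for k in('lid','lid_lip'): print(n,k,[iB(r['at']) for r in m.look_for(n,k)[:1]])
    print([(k,np.round(r['at'],3)) for k in ('honey_jar','pickle_jar','caddy','mug','saucers','scoop') for r in m.look_for(n,k)[:1]])
z=np.load('last_scene.npz'); W=(cloud(z['d'],z)-O)@R2*1000
M=(W[...,2]>130)&(abs(W[...,1])<110)&(W[...,0]>60)&(W[...,0]<200); P=W[M]; print('lid extent',P.min(0),P.max(0))
print(m.current_time())
E
```

```text
93 front/back x [ 7.9 91.7] z 117.34390337390425
57 front/back x [ 8.3 91.7] z 117.33281605226563
25 front/back x [ 8.8 91.6] z 117.31304058091146
-10 front/back x [ 8.6 91.4] z 117.27836425942746
-58 front/back x [ 7.4 91.6] z 117.2197856503872
-92 front/back x [ 8.3 91.8] z 117.22667124851172
top lid [array([126.1,  -0.7, 163.4])]
top lid_lip [array([124.8,  -0. , 164.9])]
[('honey_jar', array([0.7, 0.3, 0.1])), ('pickle_jar', array([ 0.4, -0.5,  0.1])), ('caddy', array([0.5, 0.4, 0.1])), ('mug', array([0.6, 0.5, 0. ])), ('saucers', array([ 0.6, -0.5,  0. ])), ('scoop', array([ 0.7, -0.1,  0.1]))]
scene lid [array([139.8,   8.4, 231.4])]
scene lid_lip [array([145.3,   6.4, 234.5])]
[('honey_jar', array([0.7, 0.3, 0.1])), ('pickle_jar', array([ 0.4, -0.5,  0.1])), ('caddy', array([0.5, 0.5, 0.1])), ('mug', array([0.6, 0.5, 0.1])), ('saucers', array([0.7, 0.3, 0.1])), ('scoop', array([0.3, 0.3, 0. ]))]
lid extent [  81.1 -109.9  130. ] [179.5 109.9 280. ]
40.9333
```

All six tins have their fronts at 7.4 to 8.8 mm, with level tops. The lid reaches x≈180, z≈280 mm, which matches the laid-back pose, and the robot is clear.

```bash
python3 -c "
from bench import manip as m
m.sign_off();print(m.current_time())"
```

```text
the job is handed in; nothing more can be done
the job is handed in; nothing more can be done
```

The tin is put away and the job is handed in; the robot's clock stood at about 41 s of the 64 s allowed. I pressed the latch, and the lid popped up and was swung over to lie back. I stood the plain grey tin on the ledge, slid it in left of the middle tin while gripped, and pushed it home with the closed fingers.

- **Last checks:** all six tins stand upright with fronts level, 7.4–8.8 mm in the bin's frame against the nominal 9 mm. The push force rose only once the tin met the back wall. The lid is at its stop, and the gripper is clear of everything.
- **Disagreement:** the real fingertips sat about 39–40 mm behind the reported tool point. The wrist image, the scene depth and the contact with the latch pad all agreed on this. My first three latch presses failed: two never touched the pad, and the third stopped short of releasing the lid. After that I corrected every move for it.
- **Weak spots:** the final detector calls gave wrong hits for the scoop from the top camera and the saucers from the scene camera; each was right from the other camera. I checked the other bystanders only to 0.1 m after the job, but the robot never went near them.

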